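Tip the grinding ball from the scoop into the bowl

ROBOT

A 7-joint arm with a two-finger parallel gripper is mounted at the origin on the work surface. World frame = base frame: x ahead of the robot, y to its left, z up, the work surface at z = 0. Lengths are in mm, angles in rad, forces in N, time in s.
With the tool pointing down it reaches from about 400 to 875 mm from the base axis. Payload 4.4 kg.
Tool frame: the origin (TCP) lies on the centre line of the jaws, within the pads' length; the fingertips stand 25 mm ahead of it and the grasp point (between the pads) lies 6 mm ahead of it; x points along the fingers, y is the direction in which the jaws open and shut, and the axes are right-handed (so a half turn about x gives the same grasp; the last joint's range is limited). The gripper opens to 85 mm and grips with 20 to 120 N. Pads are 22 mm wide; open, the fingers measure 114 mm over their backs; the gripper's body (76 mm by 85 mm) begins 54 mm behind the grasp point. The pads swing forward as they close: fully open they stand 13 mm farther back than shut.
Start: joints at [1.212, 0.628, 0.038, 1.517, -0.027, 0.996, -0.02], TCP at [187.639, -622.342, 256.313] pointing down, gripper open.
Joint ranges: [-3.06, 3.06], [-0.37, 2.12], [-1.25, 1.32], [0.18, 2.47], [-1.1, 4.24], [0.23, 1.98], [-2.94, 2.94]. Speed limits (rad/s): [2.57, 2.57, 3.14, 3.14, 3.14, 3.14, 3.14].

INTERFACE

Orientations are given as [roll, pitch, yaw] about the fixed x, y, z axes, in that order (R = Rz(yaw) Ry(pitch) Rx(roll)).
In Python, from cell import * gives the robot as it stands. The module is installed in compiled form; this text tells all that it offers.
- The arm moves only by the tool jog_arm, never from a script. Its argument "series" is a list of rows, each a list of 3 entries, a list of its own where there are three numbers: the turn, a rotation vector about the tool's x, y, z in degrees, then the shift along the tool's x, y, z in mm, then the gripper's target within -1 to 1 (shut at 1, half-way at 0, fully open at -1). In form: [[[rx, ry, rz], [dx, dy, dz], hand], ...]. A call has 1 to 8 rows; each row shifts and turns the commanded pose from where the row before left it, along the tool's axes as they then stand; what a row does not reach is not made up. A row lasts 1/8 s, in which the tool goes at most 62.5 mm and 10.7 degrees, less where a joint would pass 70% of its speed; a pose out of reach is approached as far as the arm can. A call is refused whole if a number of a shift passes 62.5 or a number of a turn 10.7, either way. A call with a gripper value outside its range is refused whole. The fingers move at their own pace and stop on an object; the grip force is fixed at half the most. Time passes only in rows, so rows that do not move let the fingers close. It gives the time, the measured TCP pose, the force and the opening at its end, in the units of the state.
- read_state(): the state, without advancing time (a new reading comes with each control period).
- get_image(name): name is "scene" or "side" or "wrist"; returns a dict with "img" (480x640x3 uint8, red, green, blue), "range_z" (480x640 float32, mm along the optical axis (not along the pixel's ray), 0 where there is no reading), "fovy" (degrees; the focal length in pixels is half the picture's height over the tangent of half this angle, whatever the lens; pixels are square), "cx", "cy" (the principal point, pixels), "cam_to_world" (4x4, takes a point from camera to world coordinates). Camera axes: x right, y up, looking along -z (the intrinsics and any distortion apply to the point x, -y, -z); pixel columns grow to the right and rows downward; lengths in mm; the calibration is good to about 2 mm. A picture is of the moment at which its call begins.
- finish_job(): hands the job in, once; it reports no verdict.
The state is a dict: "clock": time; "qpos": joint angles; "qd": joint speeds; "tau": joint torques, N m; "eef_pos": TCP position; "tool_rot": TCP orientation; "force": force on the tool from outside, world axes, zero at the start; "torque": the same for the moment, N m; "width": finger opening in mm.
Only numpy, scipy, OpenCV 4.12 (cv2) and the standard library are available. Lean on these libraries where they do the work, as an engineer would, in place of code of your own. Each camera call takes 0.05 s, during which the arm holds its last target. There are 200 camera calls.

TASK

Take the box-shaped metal scoop on the stone slab by its sides, hold its mouth low over the wide shallow clay bowl and tip it mouth-down to about 45 degrees for a second, so that the white grinding ball in it rolls gently into the bowl; do not touch the ball with the fingers. Then bring the scoop level again and set it back down flat on the middle of its slab.

Things in the scene. Friction and masses are not known exactly. Their poses are not given: they have to be found in the camera images.
- scoop_mid (a point): Middle of the box-shaped steel scoop (loose, 0.13-0.25 kg), 25 mm above its underside. Box part 80 mm long (x), 54 wide (y), 50 high, open top; flat parallel side walls, to be gripped from above across y. x runs from mouth to handle, z up. Back wall with a wooden handle 80 mm long at +x; mouth at -x, pointing roughly at the robot at the start. Not the round measure on the board.
- scoop_lip (a point): Middle of the scoop's pouring lip: 81 mm from scoop_mid towards the scoop's -x and 4 mm lower when level; same axes. At the mouth the floor rises to the lip as a ramp, 45 mm long at 25 degrees, between low cheeks: the ball stays in while the scoop is level and rolls out over the lip, slowly, once it is tipped mouth-down well past 25 degrees.
- ball_center (a point): Centre of the white ceramic grinding ball, 32 mm across, 45 g, loose on the floor of the scoop at the start.
- bowl: Wide shallow round terracotta bowl, 200 mm across the rim, 60 mm high, fixed, empty; it can be poured into from any side; origin: centre of its underside. (The taller narrow clay pot is not wanted.)
- slab: Flat grey stone slab, fixed, 220 mm (x) by 160 mm (y), 20 mm thick; origin: centre of its underside, so its top is 20 mm above the origin. The scoop stands on it at the start, off centre and turned.

How it is judged (in metres and radians):
On the way:
1. the scoop is tipped to about 45 degrees (33 to 57) with its lip over the bowl (within 90 mm of its centre, less than 200 mm up) (angle between scoop_mid's own z axis and vertical between 0.576 and 0.995 rad and horizontal distance between scoop_lip and bowl below 0.09 m and height (world z) of scoop_lip below 0.2 m), for 0.4 s.
At the end, for the whole second after the job is handed in: The ball lies in the wide bowl (within 85 mm of its centre, ball centre lower than 60 mm); the scoop stands level (within 10 degrees) and at rest on the slab, its middle within 80 mm (slab x) and 60 mm (slab y) of the slab's centre and within 10 mm of its standing height (horizontal distance between ball_center and bowl below 0.085 m and height (world z) of ball_center below 0.06 m and angle between scoop_mid's own z axis and vertical below 0.175 rad and x of scoop_mid in the frame of slab between -0.08 and 0.08 m and y of scoop_mid in the frame of slab between -0.06 and 0.06 m and z of scoop_mid in the frame of slab between 0.035 and 0.055 m and linear speed of scoop below 0.03 m/s); the robot touches nothing.
It fails at once if the fingers press on the ball (contact force between the fingers and ball above 1 N).
It fails at once if the ball is thrown or dropped hard (faster than 2 m/s) (linear speed of ball above 2 m/s).
It also fails if it takes over 61 s, if anything falls off the work surface, if the arm or the gripper's body presses on something with over 40 N, if the wrist force passes 120 N, or if a joint passes its speed limit or range.

## Working session

There is one attempt and no reset: what is moved stays moved. The work goes in short steps, Python scripts to look and compute and a tool call to move; the robot and the scene stay as the last step left them, time stands still between calls to the robot, and variables do not carry over. Pictures are saved under pics/ and viewed, about 8 in all and at most 12, crops included, and the job is handed in when it is done.

Besides the shell and the picture viewer there is one more tool, called as name(argument=value, ...) on one line, values as JSON. jog_arm: Moves the arm, as the interface text tells. Its arguments: {"type":"object","properties":{"series":{"type":"array"}},"required":["series"]}

```bash
mkdir -p pics
cat > h.py <<'E'
from cell import *
import numpy as np, cv2
def snap(n,f):
    d=get_image(n); cv2.imwrite('pics/'+f,d['img'][:,:,::-1]); np.savez('pics/'+f[:-4],**d); return d
def pts(d):
    # world point per pixel from range
    h,w=d['range_z'].shape; f=h/2/np.tan(np.radians(d['fovy'])/2)
    u,v=np.meshgrid(np.arange(w),np.arange(h)); z=d['range_z']
    P=np.stack([(u-d['cx'])/f*z,-(v-d['cy'])/f*z,-z,np.ones_like(z)],-1)
    return (P@np.array(d['cam_to_world']).T)[...,:3]
E
python3 - <<'E'
from h import *
print(read_state())
for n in("scene","side"):
    d=snap(n,n+'0.png'); print(n,[k for k in d],d['fovy'],d['cx'],d['cy'],np.round(d['cam_to_world'],2).tolist())
a=[cv2.imread(f'pics/{n}0.png') for n in("scene","side")]
cv2.imwrite('pics/both.png',cv2.resize(np.vstack(a),None,fx=.62,fy=.62))
E
```

```text
{'clock': 0.0, 'qpos': array([ 1.21222451,  0.62934761,  0.03842289,  1.5183487 , -0.02698666,
        0.99628466, -0.02000204]), 'qd': array([-0.00106994, -0.00026168, -0.00028566,  0.00042119, -0.00073792,
        0.00021041,  0.00060668]), 'tau': array([-1.55370567e-04, -5.63394141e+01,  1.22684062e+00, -1.93443900e+01,
        1.12837111e-02,  1.04484448e-02, -5.36852781e-06]), 'eef_pos': array([ 187.46787473, -621.79071425,  255.39389912]), 'tool_rot': array([-1.55781172,  1.56892548,  1.87657382]), 'force': array([-0.43604047,  0.65007135, -0.03900082]), 'torque': array([0.01035583, 0.02332595, 0.01911059]), 'width': 85.34357957179719}
scene ['img', 'range_z', 'fovy', 'cx', 'cy', 'cam_to_world'] 43.982747407830296 323.9541579121411 245.1073575781927 [[0.52, -0.47, 0.71, 1425.89], [0.85, 0.3, -0.43, -550.35], [-0.01, 0.83, 0.56, 753.1], [0.0, 0.0, 0.0, 1.0]]
side ['img', 'range_z', 'fovy', 'cx', 'cy', 'cam_to_world'] 56.66299336584821 321.1351165165089 240.1859503778327 [[0.76, 0.49, -0.43, 195.13], [-0.65, 0.59, -0.48, -424.1], [0.02, 0.65, 0.76, 678.45], [0.0, 0.0, 0.0, 1.0]]
```

View pics/scene0.png

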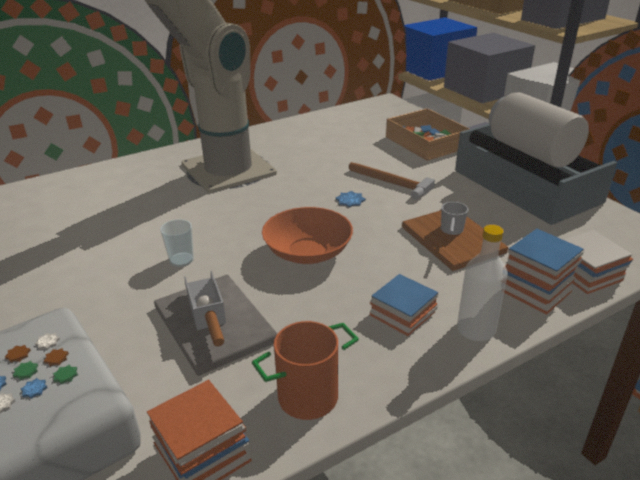

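View pics/side0.png

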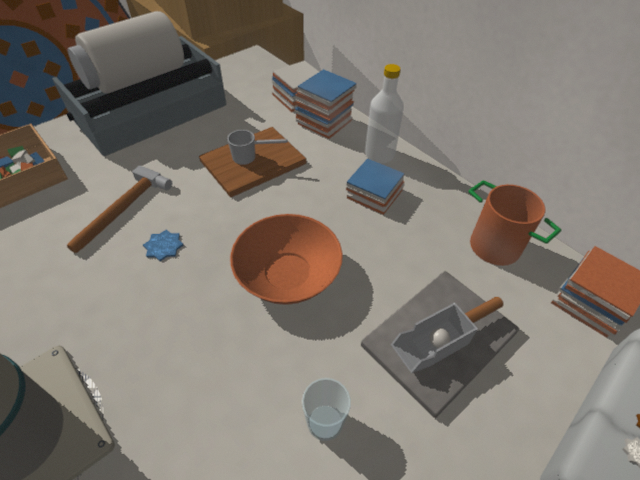

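The scene view shows the scoop on its slab near (207,305) with the bowl at (307,237) and a glass at (178,242). In the side view the scoop is at (435,337) with its handle at (485,310), and the ball at (441,337). The bowl is at (287,260), the slab corners are about (362,342), (446,273), (518,333) and (436,412), and the glass is at (326,408).

Run:
```python
from h import *
d=dict(np.load('pics/side0.npz')); P=pts(d); im=d['img'].astype(int)
hsv=cv2.cvtColor(d['img'],cv2.COLOR_RGB2HSV)
# bowl rim
m=np.zeros(im.shape[:2],bool); m[205:310,220:350]=1
m&=(hsv[...,1]>110)&(hsv[...,0]<20)
Q=P[m]; r=Q[(Q[:,2]>50)&(Q[:,2]<70)]
c,rad=cv2.minEnclosingCircle(r[:,:2].astype(np.float32)); print('bowl',c,rad,'z',Q[:,2].min(),Q[:,2].max())
# slab
m=np.zeros(im.shape[:2],bool); m[265:420,355:525]=1
s=m&(P[...,2]>13)&(P[...,2]<26)
s=cv2.morphologyEx(s.astype(np.uint8),cv2.MORPH_OPEN,np.ones((3,3)))
m2=m&(P[...,2]>12)
X=P[s>0]; print('slab rect',cv2.minAreaRect(X[:,:2].astype(np.float32)),np.median(X[:,2]))
# scoop handle
h=m&(hsv[...,1]>110)&(hsv[...,0]<20)&(P[...,2]>35)
H=P[h]; print('handle rect',cv2.minAreaRect(H[:,:2].astype(np.float32)),'z',np.percentile(H[:,2],[5,50,95]))
b=m&~h&(P[...,2]>32)&(P[...,2]<90)
B=P[b]; print('body',cv2.minAreaRect(B[:,:2].astype(np.float32)),np.percentile(B[:,2],[5,50,95,99]), len(B))
top=B[B[:,2]>62];print('top',cv2.minAreaRect(top[:,:2].astype(np.float32)),len(top))
print('ball px', P[337,441],P[333,441])
for (v,u) in ((352,395),(340,392),(368,409),(306,466),(330,475)): print(u,v,P[v,u])
S=d['img'][255:425,345:530]; cv2.imwrite('pics/c1.png',cv2.resize(S[:,:,::-1],None,fx=4,fy=3.5,interpolation=cv2.INTER_CUBIC))
```

```text
bowl (475.5260925292969, -20.363611221313477) 100.0975341796875 z -2.153448282346062 678.4530804806194
slab rect ((587.302734375, -290.96240234375), (221.603515625, 160.2273406982422), 0.6851741671562195) 20.253346986936208
handle rect ((439.52947998046875, -356.24267578125), (505.8088684082031, 38.82365036010742), 11.127176284790039) z [54.39001318 58.552099   61.17336256]
body ((592.388427734375, -301.3266296386719), (55.374420166015625, 201.4847412109375), 78.19427490234375) [34.11443359 50.50477225 70.46636126 71.64655184] 2291
top ((558.5014038085938, -294.3237609863281), (54.621856689453125, 113.31454467773438), 78.30824279785156) 508
ball px [ 561.40048966 -301.18113617   55.40350716] [ 567.09448407 -296.6229993    54.98447966]
395 352 [ 504.74634878 -263.50662079   19.85035686]
392 340 [ 517.02176294 -245.47899053   18.85202906]
409 368 [ 491.79381988 -300.44032862   41.095418  ]
466 306 [ 661.8600191  -284.04486869   20.46858031]
475 330 [ 602.51754972 -330.28842519   69.82706805]
```

View pics/c1.png

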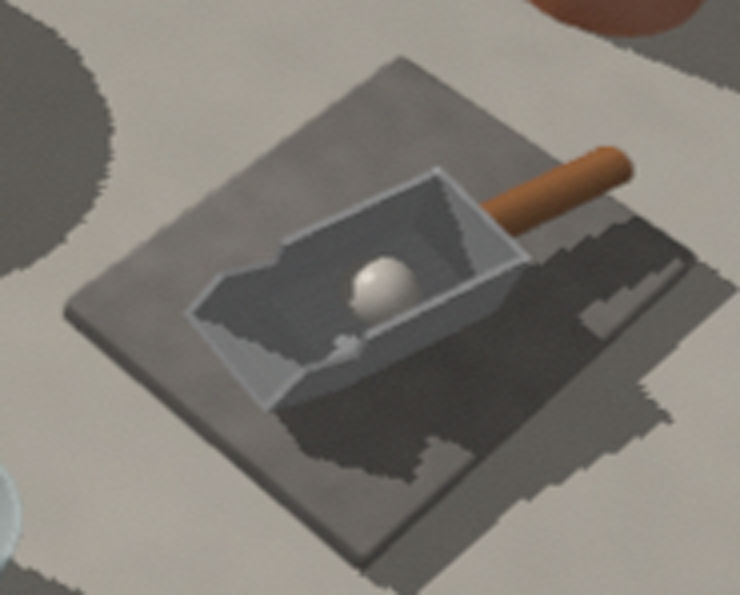

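Estimates: bowl centre (475.5, -20.4), slab centre (587, -291) with its long side along x, scoop_mid about (573, -297) and scoop yaw about -11.8°. The body rectangle came out 201 x 55, as expected. Before choosing the grasp direction I'll test a small sideways tilt in free space, to see which way joint 5 swings.

jog_arm(series=[[[0, -10, 0], [-10, 0, 0], -1], [[0, -10, 0], [-10, 0, 0], -1], [[0, -10, 0], [-10, 0, 0], -1]])

```text
clock: 0.48
eef_pos: [192.7, -621.0, 286.4]
tool_rot: [0.003, 1.042, -2.846]
force: [0.3, -0.2, -1.9]
width: 85.6
```

```bash
python3 -c "
from h import *
s=read_state();print(s['clock'],s['qpos'].round(3),s['eef_pos'],s['tool_rot'])"
```

```text
0.475 [ 0.813  0.692  0.301  1.472  0.358  1.145 -0.393] [ 192.65111464 -621.01081989  286.42767266] [ 0.00305975  1.04197575 -2.8464997 ]
```

Joint 5 swings positive for this tilt direction, so I'll grasp with tool y along scoop y and pour with the mouth pointing to +y. Next I'll write a planning helper.

```bash
cat >> h.py <<'E'
from scipy.spatial.transform import Rotation as Ro
def tool(yaw,tip=0):
    # scoop yaw (deg), mouth-down tip (deg) -> tool rotation (x down, y = scoop y)
    return Ro.from_euler('z',yaw,degrees=True)*Ro.from_euler('y',-tip,degrees=True)*Ro.from_matrix(np.array([[0,0,-1],[0,1,0],[-1,0,0]]).T)
def cur():
    s=read_state(); return s['eef_pos'],Ro.from_euler('xyz',s['tool_rot']),s
def rows(p0,R0,p1,R1,n,hand):
    rv=(R0.inv()*R1).as_rotvec(); dp=(np.array(p1)-p0)/n; out=[]
    for i in range(n):
        R=R0*Ro.from_rotvec(rv*i/n)
        out.append([np.degrees(rv/n).round(1).tolist(),R.inv().apply(dp).round(0).astype(int).tolist(),hand])
    return out
E
python3 - <<'E'
from h import *
p,R,s=cur(); R1=tool(-163.2)
print((R.inv()*R1).as_rotvec(degrees=True))
for r in rows(p,R,[192,-621,286],R1,3,-1): print(r)
Rm=tool(-163.2+76); pm=[385,-455,270]
for r in rows([192,-621,286],R1,pm,Rm,8,-1): print(r)
for r in rows(pm,Rm,[573,-297,230],tool(-11.8),8,-1): print(r)
E
```

```text
Traceback (most recent call last):
  File "h.py", line 14, in tool
    return Ro.from_euler('z',yaw,degrees=True)*Ro.from_euler('y',-tip,degrees=True)*Ro.from_matrix(np.array([[0,0,-1],[0,1,0],[-1,0,0]]).T)
                                                                                    ~~~~~~~~~~~~~~^^^^^^^^^^^^^^^^^^^^^^^^^^^^^^^^^^^^^^^^^
  File "scipy/spatial/transform/_rotation.pyx", line 1143, in scipy.spatial.transform._rotation.Rotation.from_matrix
ValueError: Non-positive determinant (left-handed or null coordinate frame) in rotation matrix 0: [[ 0.  0. -1.]
 [ 0.  1.  0.]
 [-1.  0.  0.]].
```

```bash
sed -i 's/\[\[0,0,-1\],\[0,1,0\],\[-1,0,0\]\]/[[0,0,-1],[0,1,0],[1,0,0]]/' h.py
python3 - <<'E'
from h import *
p,R,s=cur(); R1=tool(-163.2)
print((R.inv()*R1).as_rotvec(degrees=True))
Rm=tool(-163.2+76); pm=[385,-455,270]
for r in rows([192,-621,286],R1,pm,Rm,8,-1): print(r)
for r in rows(pm,Rm,[573,-297,230],tool(-11.8),8,-1): print(r)
E
```

```text
[-0.06614437 30.29909649 -0.07479935]
[[-9.5, 0.0, 0.0], [2, -13, -29], -1]
[[-9.5, 0.0, 0.0], [2, -8, -31], -1]
[[-9.5, 0.0, 0.0], [2, -3, -32], -1]
[[-9.5, 0.0, 0.0], [2, 3, -32], -1]
[[-9.5, 0.0, 0.0], [2, 8, -31], -1]
[[-9.5, 0.0, 0.0], [2, 13, -29], -1]
[[-9.5, 0.0, 0.0], [2, 17, -27], -1]
[[-9.5, 0.0, 0.0], [2, 22, -23], -1]
[[-9.4, 0.0, 0.0], [5, 24, -19], -1]
[[-9.4, 0.0, 0.0], [5, 27, -14], -1]
[[-9.4, 0.0, 0.0], [5, 29, -10], -1]
[[-9.4, 0.0, 0.0], [5, 30, -5], -1]
[[-9.4, 0.0, 0.0], [5, 31, 0], -1]
[[-9.4, 0.0, 0.0], [5, 30, 5], -1]
[[-9.4, 0.0, 0.0], [5, 29, 10], -1]
[[-9.4, 0.0, 0.0], [5, 27, 15], -1]
```

jog_arm(series=[[[0, 10, 0], [0, 0, 0], -1], [[0, 10, 0], [0, 0, 0], -1], [[0, 10, 0], [0, 0, 0], -1]])

```text
clock: 0.85
eef_pos: [193.7, -620.7, 285.8]
tool_rot: [2.967, 1.566, 0.12]
force: [-0.7, 0.4, -0.7]
width: 85.6
```

jog_arm(series=[[[-9.5, 0, 0], [2, -13, -29], -1], [[-9.5, 0, 0], [2, -8, -31], -1], [[-9.5, 0, 0], [2, -3, -32], -1], [[-9.5, 0, 0], [2, 3, -32], -1], [[-9.5, 0, 0], [2, 8, -31], -1], [[-9.5, 0, 0], [2, 13, -29], -1], [[-9.5, 0, 0], [2, 17, -27], -1], [[-9.5, 0, 0], [2, 22, -23], -1]])

```text
clock: 1.85
eef_pos: [387.3, -453.8, 269.1]
tool_rot: [-2.334, 1.57, 2.432]
force: [-0.3, 0.4, 0.2]
width: 85.4
```

jog_arm(series=[[[-9.4, 0, 0], [5, 24, -19], -1], [[-9.4, 0, 0], [5, 27, -14], -1], [[-9.4, 0, 0], [5, 29, -10], -1], [[-9.4, 0, 0], [5, 30, -5], -1], [[-9.4, 0, 0], [5, 31, 0], -1], [[-9.4, 0, 0], [5, 30, 5], -1], [[-9.4, 0, 0], [5, 29, 10], -1], [[-9.4, 0, 0], [5, 27, 15], -1]])

```text
clock: 2.85
eef_pos: [574.2, -295.8, 228.9]
tool_rot: [-3.125, 1.57, 2.953]
force: [0.3, -0.4, 0.2]
width: 85.5
```

Run:
```python
from h import *
d=snap('wrist','w1.png'); p,R,s=cur()
print(s['clock'],s['qpos'].round(3),p.round(1)); P=pts(d)
for r in rows(p,R,[573,-297,200],tool(-11.8),1,-1): print(r)
b=(P[...,2]>63)&(P[...,2]<80)&(np.hypot(P[...,0]-573,P[...,1]+297)<62)
print('top',cv2.minAreaRect(P[b][:,:2].astype(np.float32)),b.sum(),np.median(P[b][:,2]))
b=(P[...,2]>32)&(P[...,2]<80)&(abs(P[...,0]-590)<140)&(abs(P[...,1]+297)<70)
print('all',cv2.minAreaRect(P[b][:,:2].astype(np.float32)),b.sum())
```

```text
2.9 [ 0.792  0.725 -0.645  1.545  0.477  1.033  1.397] [ 577.6 -291.   228.5]
[[0.7, 0.1, -0.3], [28, -7, -3], -1]
top ((573.4367065429688, -293.53485107421875), (54.16600799560547, 80.22470092773438), 78.79692077636719) 1317 69.68801522020982
all ((592.3602905273438, -297.3379211425781), (54.22624206542969, 199.96670532226562), 78.68324279785156) 7676
```

View pics/w1.png

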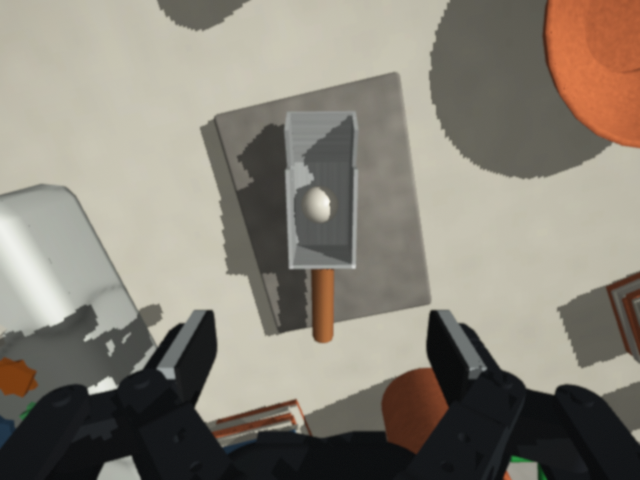

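The wrist view shows the scoop at (322,190) with the ball on its floor at (318,205). The jaws line up with it, at (190,340) and (455,340). The wrist depth agrees on yaw -11.2° and differs by about 3 mm in y, so I'll descend and grip.

jog_arm(series=[[[0, 0, 0], [40, -5, -3], -1], [[0, 0, 0], [40, 0, 0], -1], [[0, 0, 0], [40, 0, 0], -1], [[0, 0, 0], [30, 0, 0], -1], [[0, 0, 0], [16, 0, 0], -1], [[0, 0, 0], [10, 0, 0], -1], [[0, 0, 0], [0, 0, 0], -1]])

```text
clock: 3.78
eef_pos: [569.9, -300.6, 53.6]
tool_rot: [-2.597, 1.571, -2.807]
force: [-0.1, -0.7, -0.7]
width: 85.6
```

Run:
```python
from h import *
d=snap('side','s2.png'); p,R,s=cur()
print(s['clock'],p.round(1),s['tool_rot'],s['force'].round(1),s['qpos'].round(2))
cv2.imwrite('pics/s2c.png',cv2.resize(d['img'][200:440,320:600,::-1],None,fx=2.5,fy=2.5))
```

```text
3.825 [ 570.4 -300.7   54.2] [-0.13082875  1.56966695 -0.3408411 ] [-0.1 -0.8 -0.2] [ 0.74  0.93 -0.51  1.66  0.63  0.72  1.27]
```

View pics/s2c.png

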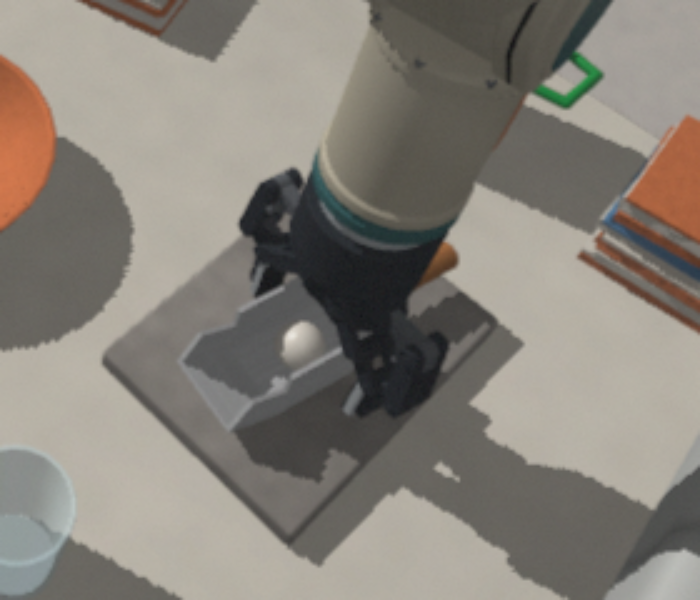

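The crop shows both fingers outside the walls, the left one at about (265,270) and the right at about (375,375). The right finger has the wider gap and the ball is untouched at (300,343). I'll shift 5 mm along +y and close.

jog_arm(series=[[[0, 0, 0], [0, 5, 0], -1], [[0, 0, 0], [0, 0, 0], 1], [[0, 0, 0], [0, 0, 0], 1], [[0, 0, 0], [0, 0, 0], 1], [[0, 0, 0], [0, 0, 0], 1], [[0, 0, 0], [0, 0, 0], 1], [[0, 0, 0], [0, 0, 0], 1], [[0, 0, 0], [0, 0, 0], 1]])

```text
clock: 4.82
eef_pos: [571.5, -295.8, 54.3]
tool_rot: [-0.093, 1.569, -0.302]
force: [0.0, 0.4, 5.5]
width: 53.7
```

jog_arm(series=[[[0, 0, 0], [0, 0, 0], 1], [[0, 0, 0], [-5, 0, 0], 1], [[0, 0, 0], [-10, 0, 0], 1], [[0, 0, 0], [-15, 0, 0], 1], [[0, 0, 0], [-15, 0, 0], 1], [[0, 0, 0], [-15, 0, 0], 1], [[0, 0, 0], [-10, 0, 0], 1], [[0, 0, 0], [0, 0, 0], 1]])

```text
clock: 5.82
eef_pos: [571.4, -295.9, 124.7]
tool_rot: [-0.234, 1.569, -0.444]
force: [-1.0, 0.3, -2.8]
width: 53.3
```

Run:
```python
from h import *
d=snap('side','s3.png'); p,R,s=cur(); P=pts(d)
print(s['clock'],p.round(1),s['force'].round(1),s['width'],s['qpos'].round(2))
cv2.imwrite('pics/s3c.png',cv2.resize(d['img'][200:440,320:600,::-1],None,fx=2.2,fy=2.2))
```

```text
5.875 [ 570.9 -295.8  123.9] [-1.2 -0.1 -2.3] 53.66477408814145 [ 0.76  0.84 -0.57  1.64  0.57  0.84  1.31]
```

View pics/s3c.png

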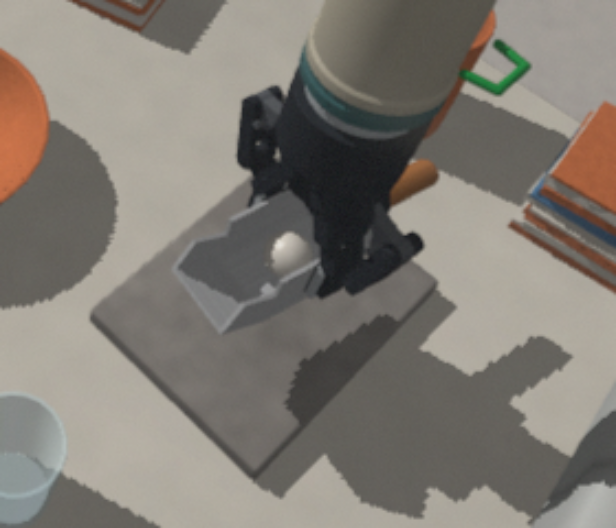

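The scoop is lifted level, opening 53.7 mm and weight about 2.5 N, with the ball on its floor at (290,254) in the crop. Now the carry to the bowl.

Run:
```python
from h import *
p,R,s=cur(); P=pts(dict(np.load('pics/side0.npz')))
g=P[380:440,300:352].reshape(-1,3); g=g[(g[:,2]>15)&(g[:,2]<200)]; print('glass',np.percentile(g,[2,50,98],0).round())
up=p+[0,0,66]
for r in rows(up,R,[475,-90,165],tool(-90),16,1): print(r)
```

```text
glass [[ 321. -300.   17.]
 [ 358. -264.   61.]
 [ 381. -239.   86.]]
[[4.9, 0.0, -0.0], [2, 11, -9], 1]
[[4.9, 0.0, -0.0], [2, 11, -9], 1]
[[4.9, 0.0, -0.0], [2, 10, -10], 1]
[[4.9, 0.0, -0.0], [2, 9, -11], 1]
[[4.9, 0.0, -0.0], [2, 8, -12], 1]
[[4.9, 0.0, -0.0], [2, 7, -12], 1]
[[4.9, 0.0, -0.0], [2, 6, -13], 1]
[[4.9, 0.0, -0.0], [2, 5, -13], 1]
[[4.9, 0.0, -0.0], [2, 3, -14], 1]
[[4.9, 0.0, -0.0], [2, 2, -14], 1]
[[4.9, 0.0, -0.0], [2, 1, -14], 1]
[[4.9, 0.0, -0.0], [2, 0, -14], 1]
[[4.9, 0.0, -0.0], [2, -1, -14], 1]
[[4.9, 0.0, -0.0], [2, -3, -14], 1]
[[4.9, 0.0, -0.0], [2, -4, -14], 1]
[[4.9, 0.0, -0.0], [2, -5, -13], 1]
```

jog_arm(series=[[[0, 0, 0], [-8, 0, 0], 1], [[0, 0, 0], [-16, 0, 0], 1], [[0, 0, 0], [-16, 0, 0], 1], [[0, 0, 0], [-16, 0, 0], 1], [[0, 0, 0], [-10, 0, 0], 1], [[2.4, 0, 0], [1, 6, -4], 1], [[2.5, 0, 0], [1, 5, -5], 1], [[4.9, 0, 0], [2, 11, -9], 1]])

```text
clock: 6.88
eef_pos: [559.0, -270.2, 185.8]
tool_rot: [-0.565, 1.57, -0.95]
force: [0.1, 0.4, -1.8]
width: 53.3
```

jog_arm(series=[[[4.9, 0, 0], [2, 10, -10], 1], [[4.9, 0, 0], [2, 9, -11], 1], [[4.9, 0, 0], [2, 8, -12], 1], [[4.9, 0, 0], [2, 7, -12], 1], [[4.9, 0, 0], [2, 6, -13], 1], [[4.9, 0, 0], [2, 5, -13], 1], [[4.9, 0, 0], [2, 3, -14], 1], [[4.9, 0, 0], [2, 2, -14], 1]])

```text
clock: 7.88
eef_pos: [512.6, -165.9, 169.9]
tool_rot: [1.381, 1.57, 0.313]
force: [0.2, -0.5, -1.9]
width: 53.4
```

jog_arm(series=[[[4.9, 0, 0], [2, 1, -14], 1], [[4.9, 0, 0], [2, 0, -14], 1], [[4.9, 0, 0], [2, -1, -14], 1], [[4.9, 0, 0], [2, -3, -14], 1], [[2.5, 0, 0], [1, -2, -7], 1], [[2.4, 0, 0], [1, -2, -7], 1], [[2.5, 0, 0], [1, -2, -7], 1], [[2.4, 0, 0], [1, -3, -6], 1]])

```text
clock: 8.88
eef_pos: [477.8, -88.6, 158.0]
tool_rot: [1.905, 1.57, 0.326]
force: [1.0, -0.4, -2.2]
width: 53.2
```

Run:
```python
from h import *
d=snap('side','s4.png'); p,R,s=cur(); P=pts(d)
print(s['clock'],p.round(1),s['force'].round(1),s['width'],s['qpos'].round(2),(R.inv()*tool(-90)).as_rotvec(degrees=True))
for r in rows(p,R,[475.5,-88,142],tool(-90,45),10,1): print(r)
cv2.imwrite('pics/s4c.png',cv2.resize(d['img'][100:380,180:500,::-1],None,fx=2,fy=2))
```

```text
8.925 [477.1 -87.7 157.9] [-0.9  0.5 -1.4] 53.36639003510083 [ 0.26  0.56 -0.2   2.06  0.2   0.54 -0.09] [-0.48009375 -0.04931103  0.01361099]
[[-0.0, -4.5, 0.0], [2, 0, 0], 1]
[[-0.0, -4.5, 0.0], [2, 0, 0], 1]
[[-0.0, -4.5, 0.0], [2, 0, 0], 1]
[[-0.0, -4.5, 0.0], [2, 0, 0], 1]
[[-0.0, -4.5, 0.0], [2, 0, 0], 1]
[[-0.0, -4.5, 0.0], [1, 0, -1], 1]
[[-0.0, -4.5, 0.0], [1, 0, -1], 1]
[[-0.0, -4.5, 0.0], [1, 0, -1], 1]
[[-0.0, -4.5, 0.0], [1, 0, -1], 1]
[[-0.0, -4.5, 0.0], [1, 0, -1], 1]
```

View pics/s4c.png

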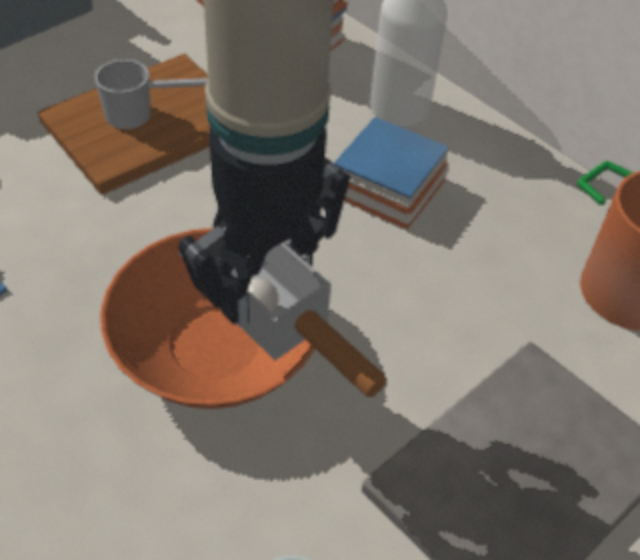

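The crop shows the scoop level, its mouth over the bowl and under the hand, with the ball still inside at (263,293). I'll tip to 20°, pause, and check the joints.

jog_arm(series=[[[0, -4, 0], [2, 0, 0], 1], [[0, -4, 0], [2, 0, 0], 1], [[0, -4, 0], [2, 0, 0], 1], [[0, -4, 0], [2, 0, 0], 1], [[0, -4, 0], [2, 0, 0], 1], [[0, 0, 0], [0, 0, 0], 1], [[0, 0, 0], [0, 0, 0], 1], [[0, 0, 0], [0, 0, 0], 1]])

```text
clock: 9.93
eef_pos: [477.5, -91.5, 148.1]
tool_rot: [0.002, 1.222, -1.578]
force: [-0.4, 0.4, -1.9]
width: 53.6
```

Run:
```python
from h import *
p,R,s=cur()
print(s['clock'],p.round(1),s['force'].round(1),s['width'],s['qpos'].round(2),(R.inv()*tool(-90,20)).as_rotvec(degrees=True))
for r in rows(p,R,[475.5,-88,142],tool(-90,45),10,1): print(r)
```

```text
9.925 [477.5 -91.5 148.1] [-0.4  0.4 -1.9] 53.6162863102221 [-0.23  0.61  0.19  2.11  0.5   0.52 -0.53] [-0.50784724 -0.0438386   0.14462028]
[[-0.0, -2.5, 0.0], [0, 0, -1], 1]
[[-0.0, -2.5, 0.0], [0, 0, -1], 1]
[[-0.0, -2.5, 0.0], [0, 0, -1], 1]
[[-0.0, -2.5, 0.0], [0, 0, -1], 1]
[[-0.0, -2.5, 0.0], [0, 0, -1], 1]
[[-0.0, -2.5, 0.0], [0, 0, -1], 1]
[[-0.0, -2.5, 0.0], [0, 0, -1], 1]
[[-0.0, -2.5, 0.0], [0, 0, -1], 1]
[[-0.0, -2.5, 0.0], [0, 0, -1], 1]
[[-0.0, -2.5, 0.0], [0, 0, -1], 1]
```

jog_arm(series=[[[0, -3, 0], [0, 0, -1], 1], [[0, -3, 0], [0, 0, -1], 1], [[0, -3, 0], [0, 0, -1], 1], [[0, -3, 0], [0, 0, -1], 1], [[0, -3, 0], [0, 0, -1], 1], [[0, -3, 0], [0, 0, -1], 1], [[0, -3, 0], [0, 0, -1], 1], [[0, -4, 0], [0, 0, -1], 1]])

```text
clock: 10.92
eef_pos: [477.9, -84.3, 143.8]
tool_rot: [0.002, 0.785, -1.579]
force: [-0.2, 0.5, -1.6]
width: 53.6
```

jog_arm(series=[[[0, 0, 0], [0, 0, 0], 1], [[0, 0, 0], [0, 0, 0], 1], [[0, 0, 0], [0, 0, 0], 1], [[0, 0, 0], [0, 0, 0], 1], [[0, 0, 0], [0, 0, 0], 1], [[0, 0, 0], [0, 0, 0], 1], [[0, 0, 0], [0, 0, 0], 1], [[0, 0, 0], [0, 0, 0], 1]])

```text
clock: 11.92
eef_pos: [477.5, -83.7, 143.7]
tool_rot: [-0.0, 0.785, -1.578]
force: [0.1, -0.5, -1.2]
width: 53.5
```

Run:
```python
from h import *
d=snap('side','s5.png'); d2=snap('scene','n5.png'); p,R,s=cur()
print(s['clock'],p.round(1),s['force'].round(1),s['width'],s['qpos'].round(2),(R.inv()*tool(-90,45)).as_rotvec(degrees=True))
a=cv2.resize(d['img'][130:350,190:450],(390,330)); b=cv2.resize(d2['img'][140:305,215:410],(390,330))
cv2.imwrite('pics/s5c.png',np.hstack([a,b])[:,:,::-1])
```

```text
12.025 [477.5 -83.7 143.7] [-0.7 -0.  -2.3] 53.05961227164698 [-0.66  0.83  0.48  2.09  0.69  0.66 -0.92] [-0.29793458  0.00158523  0.29803793]
```

View pics/s5c.png

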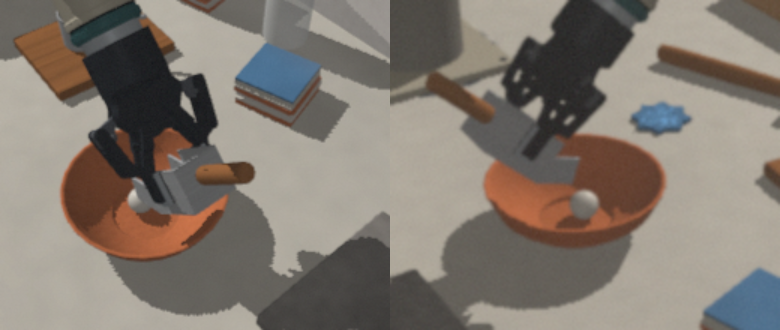

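Both views show the ball in the bowl: at (135,198) in the left crop and (585,205) in the right, clear of the scoop. Next I'll check the real tip angle from the handle axis, then plan the return.

Run:
```python
from h import *
for f in('n5','s5'):
    d=dict(np.load(f'pics/{f}.npz')); P=pts(d); hsv=cv2.cvtColor(d['img'],cv2.COLOR_RGB2HSV)
    m=(hsv[...,1]>110)&(hsv[...,0]<20)&(P[...,2]>120)&(P[...,2]<300)&(abs(P[...,0]-477)<30)&(P[...,1]<-95)&(P[...,1]>-260)
    m=cv2.erode(m.astype(np.uint8),np.ones((3,3)))>0
    Q=P[m]; v=np.linalg.svd(Q-Q.mean(0))[2][0]; print(f,len(Q),Q.mean(0).round(),np.degrees(np.arcsin(abs(v[2]))),v.round(2))
p,R,s=cur()
for r in rows(p,R,[475.5,-88,185],tool(-90,0),8,1): print(r)
print()
for r in rows([475.5,-88,185],tool(-90),[571,-296,140],tool(-11.8),16,1): print(r)
```

```text
n5 51 [ 486. -139.  198.] 42.83596600942833 [-0.03  0.73 -0.68]
s5 353 [ 472. -152.  210.] 42.629791925716646 [ 0.05 -0.73  0.68]
[[-0.0, 5.6, 0.0], [-3, 0, 4], 1]
[[-0.0, 5.6, 0.0], [-4, 0, 4], 1]
[[-0.0, 5.6, 0.0], [-4, 0, 3], 1]
[[-0.0, 5.6, 0.0], [-4, 0, 3], 1]
[[-0.0, 5.6, 0.0], [-5, 0, 2], 1]
[[-0.0, 5.6, 0.0], [-5, 0, 2], 1]
[[-0.0, 5.6, 0.0], [-5, 0, 2], 1]
[[-0.0, 5.6, 0.0], [-5, 0, 1], 1]

[[-4.9, 0.0, 0.0], [3, 6, 13], 1]
[[-4.9, 0.0, 0.0], [3, 5, 13], 1]
[[-4.9, 0.0, 0.0], [3, 4, 14], 1]
[[-4.9, 0.0, 0.0], [3, 2, 14], 1]
[[-4.9, 0.0, 0.0], [3, 1, 14], 1]
[[-4.9, 0.0, 0.0], [3, 0, 14], 1]
[[-4.9, 0.0, 0.0], [3, -1, 14], 1]
[[-4.9, 0.0, 0.0], [3, -2, 14], 1]
[[-4.9, 0.0, 0.0], [3, -4, 14], 1]
[[-4.9, 0.0, 0.0], [3, -5, 13], 1]
[[-4.9, 0.0, 0.0], [3, -6, 13], 1]
[[-4.9, 0.0, 0.0], [3, -7, 12], 1]
[[-4.9, 0.0, 0.0], [3, -8, 12], 1]
[[-4.9, 0.0, 0.0], [3, -9, 11], 1]
[[-4.9, 0.0, 0.0], [3, -10, 10], 1]
[[-4.9, 0.0, 0.0], [3, -11, 9], 1]
```

The handle axis measures about 43°, so the tip held. Level, carry back.

jog_arm(series=[[[0, 5.6, 0], [-3, 0, 4], 1], [[0, 5.6, 0], [-4, 0, 4], 1], [[0, 5.6, 0], [-4, 0, 3], 1], [[0, 5.6, 0], [-4, 0, 3], 1], [[0, 5.6, 0], [-5, 0, 2], 1], [[0, 5.6, 0], [-5, 0, 2], 1], [[0, 5.6, 0], [-5, 0, 2], 1], [[0, 5.6, 0], [-5, 0, 1], 1]])

```text
clock: 13.02
eef_pos: [476.8, -88.4, 185.7]
tool_rot: [-0.663, 1.569, -2.241]
force: [0.6, 0.5, -2.5]
width: 53.6
```

jog_arm(series=[[[-4.9, 0, 0], [3, 6, 13], 1], [[-4.9, 0, 0], [3, 5, 13], 1], [[-4.9, 0, 0], [3, 4, 14], 1], [[-4.9, 0, 0], [3, 2, 14], 1], [[-4.9, 0, 0], [3, 1, 14], 1], [[-4.9, 0, 0], [3, 0, 14], 1], [[-4.9, 0, 0], [3, -1, 14], 1], [[-4.9, 0, 0], [3, -2, 14], 1]])

```text
clock: 14.02
eef_pos: [523.4, -191.9, 161.2]
tool_rot: [-1.193, 1.566, -2.085]
force: [0.3, -0.4, -1.5]
width: 53.2
```

jog_arm(series=[[[-4.9, 0, 0], [3, -4, 14], 1], [[-4.9, 0, 0], [3, -5, 13], 1], [[-4.9, 0, 0], [3, -6, 13], 1], [[-4.9, 0, 0], [3, -7, 12], 1], [[-4.9, 0, 0], [3, -8, 12], 1], [[-4.9, 0, 0], [3, -9, 11], 1], [[-4.9, 0, 0], [3, -10, 10], 1], [[-4.9, 0, 0], [3, -11, 9], 1]])

```text
clock: 15.02
eef_pos: [568.3, -296.3, 137.3]
tool_rot: [-1.959, 1.566, -2.167]
force: [0.3, 0.1, -1.8]
width: 53.9
```

jog_arm(series=[[[0, 0, 0], [0, 0, 0], 1], [[0, 0, 0], [0, 0, 0], 1]])

```text
clock: 15.28
eef_pos: [568.6, -294.8, 137.8]
tool_rot: [-1.819, 1.567, -2.03]
force: [1.0, -0.2, -1.0]
width: 53.5
```

Run:
```python
from h import *
p,R,s=cur()
print(s['clock'],p.round(1),s['force'].round(1),s['width'],s['qpos'].round(2),(R.inv()*tool(-11.8)).as_rotvec(degrees=True))
for r in rows(p,R,[583,-292,56],tool(-11.8),8,1): print(r)
d=get_image('side');P=pts(d)
B=P[(P[...,2]>100)&(P[...,2]<160)&(abs(P[...,0]-500)<45)&(abs(P[...,1]+290)<60)]
print('front part z pct',np.percentile(B[:,2],[1,10,50,90]) if len(B) else None,len(B))
```

```text
15.275 [ 568.6 -294.8  137.8] [ 1.  -0.2 -1. ] 53.52591603975922 [ 0.75  0.81 -0.54  1.64  0.53  0.85  1.35] [-0.28801185 -0.04760731  0.18579934]
[[-0.0, -0.0, 0.0], [10, 1, 2], 1]
[[-0.0, -0.0, 0.0], [10, 1, 2], 1]
[[-0.0, -0.0, 0.0], [10, 1, 2], 1]
[[-0.0, -0.0, 0.0], [10, 1, 2], 1]
[[-0.0, -0.0, 0.0], [10, 1, 2], 1]
[[-0.0, -0.0, 0.0], [10, 1, 2], 1]
[[-0.0, -0.0, 0.0], [10, 1, 2], 1]
[[-0.0, -0.0, 0.0], [10, 1, 2], 1]
front part z pct [105.27905441 107.12729481 122.03067509 144.26203885] 1514
```

jog_arm(series=[[[0, 0, 0], [14, 1, 3], 1], [[0, 0, 0], [14, 1, 3], 1], [[0, 0, 0], [14, 1, 3], 1], [[0, 0, 0], [14, 1, 3], 1], [[0, 0, 0], [11, 1, 3], 1], [[0, 0, 0], [8, 0, 0], 1], [[0, 0, 0], [3, 0, 0], 1], [[0, 0, 0], [0, 0, 0], 1]])

```text
clock: 16.32
eef_pos: [585.0, -294.0, 60.1]
tool_rot: [-1.369, 1.567, -1.579]
force: [0.5, -0.1, -1.5]
width: 53.6
```

jog_arm(series=[[[0, 0, 0], [1, 0, 0], 1], [[0, 0, 0], [1, 0, 0], 1], [[0, 0, 0], [1, 0, 0], 1], [[0, 0, 0], [1, 0, 0], 1], [[0, 0, 0], [0, 0, 0], 1]])

```text
clock: 16.95
eef_pos: [585.0, -293.9, 55.9]
tool_rot: [-1.414, 1.567, -1.624]
force: [0.6, 0.0, -1.6]
width: 53.4
```

jog_arm(series=[[[0, 0, 0], [1, 0, 0], 1], [[0, 0, 0], [1, 0, 0], 1], [[0, 0, 0], [0, 0, 0], 1]])

```text
clock: 17.32
eef_pos: [585.1, -294.0, 54.4]
tool_rot: [-1.333, 1.567, -1.543]
force: [-1.6, 1.5, 3.0]
width: 53.2
```

Contact felt, so I'll release and rise.

jog_arm(series=[[[0, 0, 0], [0, 0, 0], -0.3], [[0, 0, 0], [0, 0, 0], -0.4], [[0, 0, 0], [0, 0, 0], -0.6], [[0, 0, 0], [0, 0, 0], -0.8], [[0, 0, 0], [0, 0, 0], -1], [[0, 0, 0], [0, 0, 0], -1], [[0, 0, 0], [0, 0, 0], -1], [[0, 0, 0], [0, 0, 0], -1]])

```text
clock: 18.32
eef_pos: [585.1, -293.9, 54.1]
tool_rot: [-1.352, 1.567, -1.562]
force: [0.4, 0.8, -0.3]
width: 85.5
```

jog_arm(series=[[[0, 0, 0], [-8, 0, 0], -1], [[0, 0, 0], [-20, 0, 0], -1], [[0, 0, 0], [-30, 0, 0], -1], [[0, 0, 0], [-30, 0, 0], -1], [[0, 0, 0], [-40, 0, 0], -1], [[0, 0, 0], [-40, 0, 0], -1], [[0, 0, 0], [0, 0, 0], -1], [[0, 0, 0], [0, 0, 0], -1]])

```text
clock: 19.32
eef_pos: [584.8, -293.4, 222.7]
tool_rot: [-1.295, 1.567, -1.505]
force: [-0.4, -0.9, -0.1]
width: 85.0
```

Run:
```python
from h import *
p,R,s=cur(); print(s['clock'],p.round(1),s['force'].round(1),s['width'])
d=snap('side','s6.png'); w=snap('wrist','w6.png')
for n,d_ in(('wrist',w),('side',d)):
    P=pts(d_)
    b=(P[...,2]>63)&(P[...,2]<80)&(np.hypot(P[...,0]-586,P[...,1]+294)<62)
    print(n,'top',cv2.minAreaRect(P[b][:,:2].astype(np.float32)) if b.any() else None,b.sum(),np.percentile(P[b][:,2],[5,50,95]) if b.any() else None)
    hs=cv2.cvtColor(d_['img'],cv2.COLOR_RGB2HSV)
    m=(hs[...,1]<80)&(hs[...,2]>110)&(np.hypot(P[...,0]-475.5,P[...,1]+20.4)<90)&(P[...,2]<70)
    if m.sum(): print('ball',np.median(P[m],0),m.sum())
a=cv2.resize(d['img'][180:430,220:540],(480,375)); b=cv2.resize(w['img'],(320,240)); b=cv2.copyMakeBorder(b,0,135,0,0,0)
cv2.imwrite('pics/s6c.png',np.hstack([a,b])[:,:,::-1])
```

```text
19.325 [ 584.8 -293.4  222.7] [-0.4 -0.9 -0.1] 84.98281518305238
wrist top ((587.27294921875, -292.6383972167969), (54.330623626708984, 80.59184265136719), 78.4450912475586) 1379 [64.26344171 69.68847271 70.92843776]
side top ((587.3994750976562, -296.3675537109375), (55.16775131225586, 81.74345397949219), 78.37124633789062) 444 [63.70365388 69.17023103 71.63321515]
ball [399.17167865 -16.52240072   1.00235731] 394
```

View pics/s6c.png

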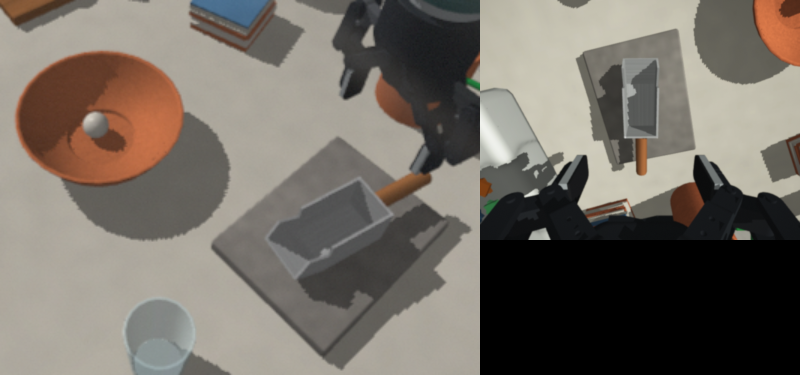

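The side crop shows the empty scoop flat on the middle of the slab at (330,230) and the ball on the bowl's floor at (95,124). The hand is open and well above everything. Handing in, with one ball check.

Run:
```python
from h import *
P=pts(dict(np.load('pics/s6.npz'))); b=P[261:266,281:286].reshape(-1,3); print('ball surface',np.median(b,0).round(1))
print(finish_job())
```

```text
ball surface [469.4 -16.4  36.2]
the job is handed in; nothing more can be done
None
```

I gripped the scoop across its sides and carried it to the clay bowl. There I tipped it 45° mouth-down for about a second, so the ball rolled into the bowl. Then I levelled the scoop, set it back on the slab, let go and raised the arm clear. The job was handed in at about 19.4 s; no verdict is reported.

**Tip:** the tool was at 45° and the scoop's handle measured about 43° in both views. From the tool pose I put the lip about 75 mm up and roughly 20 mm from the bowl's centre; I did not measure the lip itself.

**Ball:** its visible surface is at (469, -16, 36) mm, about 7 mm from the bowl's centre and below the 60 mm limit. I saw no finger contact in the pictures I viewed.

**Scoop:** it stands level with its rim about 69–70 mm up, as expected. Its middle is about (587, -294) mm, within 6 mm of the slab's centre at (587, -291).

**Checks that disagreed:**
- The side and wrist cameras differed by about 4 mm in y on the scoop, which is well inside the tolerance.
- An automatic colour search for the ball in the bowl picked up table surface instead. I discarded it and took the ball's position from its pixel in the side view.

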